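# Wind the syringe press up to the plunger

## Robot

A 6-joint arm with a two-finger parallel gripper is mounted at the origin on the work surface. World frame = base frame: x ahead of the robot, y to its left, z up, the work surface at z = 0. Lengths are in m, angles in rad, forces in N, time in s.
With the tool pointing down it reaches from about 0.35 to 0.975 m from the base axis. Payload 4.9 kg.
Tool frame: the origin (TCP) lies at the very end of the fingers, on their centre line; the grasp point (between the pads) lies 19 mm behind it (r.grip_depth is the distance from the TCP to the grasp point, in m); x points along the fingers, y is the direction in which the jaws open and shut, and the axes are right-handed (so a half turn about x gives the same grasp; the last joint's range is limited). The gripper opens to 85 mm and grips with 20 to 120 N. Pads are 22 mm wide; open, the fingers measure 114 mm over their backs; the gripper's body (76 mm by 85 mm) begins 54 mm behind the grasp point. The pads swing forward as they close: fully open they stand 13 mm farther back than shut.
Start: joints at [-1.243, 0.053, 1.613, -0, 1.476, -0.119], TCP at [0.27, -0.564, 0.231] pointing down, gripper open.
Joint ranges: [-3.01, 3.01], [-1.01, 2.22], [0.06, 2.58], [-1.02, 4.17], [0.09, 2.62], [-3.14, 3.14]. Speed limits (rad/s): [2.57, 2.57, 3.14, 3.14, 3.14, 3.14].

## Interface

Orientations are given as a rotation vector (axis times angle).
In Python, from bench import readout, vision, hand_in, r gives the robot as it stands.
- The arm moves only by the tool step_arm, never from a script. Its argument "rows" is a list of rows, each a list of 3 entries, a list of its own where there are three numbers: the shift along the tool's x, y, z in units of 25 mm (1.0 is 25 mm), then the turn, a rotation vector about the tool's x, y, z in rad, then the gripper command: -1 is shut, 1 is fully open, values between are in proportion. A call has 1 to 10 rows; each row is the pose to reach, as a shift and turn from the pose commanded when the call began, along the tool's axes at that moment; what a row does not reach only later rows make up. A row lasts 1/10 s, in which the tool goes at most 50 mm and 8.59 degrees, less where a joint would pass 70% of its speed; a pose out of reach is approached as far as the arm can. A call with a gripper value outside its range is refused whole. The fingers move at their own pace and stop on an object; "squeeze" is the grip in N (left out, the last holds). Time passes only in rows, so rows that repeat a pose let the fingers close. It gives the time, the measured TCP pose, the force and the opening at its end, in the units of the state.
- readout.observe(): the state, without advancing time (a new reading comes with each control period).
- vision.snapshot(name): name is "side" or "top"; returns a dict with "color" (420x560x3 uint8, blue, green, red), "camera_matrix" (3x3 intrinsics, pixels), "k1" (the pictures are not rectified: a ray, as slopes to the right and down, at radius r is drawn at 1 + k1 r^2 times it, then the intrinsics apply), "cam_to_world" (4x4, takes a point from camera to world coordinates). Camera axes: x right, y up, looking along -z (the intrinsics and any distortion apply to the point x, -y, -z); pixel columns grow to the right and rows downward; lengths in m; the calibration is good to about 2 mm. A picture is of the moment at which its call begins. There is no depth.
- hand_in(): hands the job in, once; it reports no verdict.
The state is a dict: "clock": time; "q": joint angles; "joint_vel": joint speeds; "tau": joint torques, N m; "eef_pos": TCP position; "tcp_rot": TCP orientation; "ft_force": force on the tool from outside, world axes, zero at the start; "ft_torque": the same for the moment, N m; "opening": finger opening in m.
Only numpy, scipy, OpenCV 4.12 (cv2) and the standard library are available. Lean on these libraries where they do the work, as an engineer would, in place of code of your own. Each camera call takes 0.05 s, during which the arm holds its last target.

## Task

Two hand-cranked syringe presses stand on the lab bench and one of them holds a large syringe. Wind that press's handwheel clockwise by its crank knob until the pusher block rests against the thumb plate of the syringe's plunger, then let go of the knob. Move the pusher only with the wheel, never pushing it or the plunger directly, and do not push the plunger in by more than a centimetre.

Things in the scene. Friction and masses are not known exactly. Their poses are not given: they have to be found in the camera images.
- press: Fixed syringe press that holds the syringe (its twin's cradle is empty): aluminium base 412 x 92 mm, grey gearbox, on it a level steel handwheel 120 mm across, top 81 mm above the table. Origin on the table under the wheel's vertical axis; x along the slide from wheel to syringe, z up. Nothing on the presses but the knobs is higher than 85 mm. The wheel stays where it is left.
- press_knob: Black upright crank knob on that wheel, round, 23 mm in diameter, 48 mm tall, spinning freely on its pin 48 mm from the wheel's axis. Origin at its centre, 109 mm above the table (it spans 85 to 133 mm); its own yaw means nothing. It takes about 4 N to wind, about 13 N once the pusher presses on the plunger.
- press_pusher: Dark steel block sliding along the press, 25 mm long, 46 mm wide, top 76 mm above the table. Origin at the centre of its front face, which looks along the press's x at the plunger, 50 mm above the table; axes as the press's. Winding the wheel clockwise seen from above moves it along +x, 12 mm per radian (75 mm per turn).
- press_plunger: White plunger of the syringe (clear barrel 31 mm in diameter, clamped in the cradle), ending in a round thumb plate 34 mm in diameter that faces the pusher. Origin at the centre of the plate's face, 50 mm above the table, in line with the pusher's origin; axes as the press's. The gap at the start is 20 to 77 mm. It is stiff: moves only under about 40 N and stays.

How it is judged:
At the end, for the whole second after the job is handed in: The pusher's face rests against the plunger's thumb plate (gap under 4 mm), the plunger has not been pushed in by more than 12 mm, and the pusher is at rest (x of press_plunger in the frame of press_pusher below 0.004 m and distance of press_plunger from where it was at the start of the episode below 0.012 m and linear speed of press_pusher below 0.005 m/s); the robot touches nothing.
It fails at once if the plunger is pushed in by more than 12 mm (distance of press_plunger from where it was at the start of the episode above 0.012 m).
It fails at once if the robot pushes on the pusher block itself (contact force between any of the fingers, the arm and press_pusher above 2 N).
It fails at once if the robot pushes on the plunger itself (contact force between any of the fingers, the arm and press_plunger above 2 N).
It also fails if it takes over 45 s, if anything falls off the work surface, if the arm or the gripper's body presses on something with over 40 N, if the wrist force passes 120 N, or if a joint passes its speed limit or range.

## Working session

There is one attempt and no reset: what is moved stays moved. The work goes in short steps, Python scripts to look and compute and a tool call to move; the robot and the scene stay as the last step left them, time stands still between calls to the robot, and variables do not carry over. Pictures are saved under pics/ and viewed, and the job is handed in when it is done.

Besides the shell and the picture viewer there is one more tool, called after "Request:" as name(argument=value, ...) on one line, values as JSON. step_arm: Moves the arm, as the interface text tells. Its arguments: {"type":"object","properties":{"rows":{"type":"array","items":{"type":"array"}},"squeeze":{"type":"number"}},"required":["rows"]}

```bash
ls; mkdir -p pics; python3 - <<'E'
from bench import readout, vision, r
import cv2,numpy as np,pickle
d={}
for n in("side","top"):
    s=vision.snapshot(n); d[n]=s; cv2.imwrite(f"pics/{n}0.png",s["color"]); print(n,s["camera_matrix"],s["k1"],s["cam_to_world"])
pickle.dump(d,open("s0.pkl","wb"))
print(readout.observe())
E
```

```text
pics
side [[485.51021598   0.         286.99248888]
 [  0.         485.51021598 203.80518681]
 [  0.           0.           1.        ]] 0.056885330130643015 [[ 0.99178884  0.06937237 -0.10743539  0.4706307 ]
 [-0.12725327  0.4518576  -0.88296733 -0.80442238]
 [-0.01270804  0.88938866  0.45697519  0.53623098]
 [ 0.          0.          0.          1.        ]]
top [[379.14110133   0.         279.48538906]
 [  0.         379.14110133 208.46079008]
 [  0.           0.           1.        ]] -0.035339444649536804 [[-7.38543569e-04  9.83569104e-01 -1.80530529e-01  4.41035641e-01]
 [-9.99950855e-01 -2.51118053e-03 -9.59068983e-03  1.31710131e-02]
 [-9.88645095e-03  1.80514574e-01  9.83522621e-01  7.92978012e-01]
 [ 0.00000000e+00  0.00000000e+00  0.00000000e+00  1.00000000e+00]]
{'clock': 0.1, 'q': array([-1.24299094e+00,  5.33058223e-02,  1.61417404e+00, -4.56719793e-06,
        1.47602509e+00, -1.19024921e-01]), 'joint_vel': array([-0.00029125, -0.00066986, -0.00312699, -0.00077506,  0.00105816,
       -0.00148111]), 'tau': array([ 3.27638854e-04, -3.94906318e+01, -3.71361566e+01, -9.63664024e-05,
        3.87167704e-03, -5.36459751e-06]), 'eef_pos': array([ 0.26986597, -0.56309418,  0.23016632]), 'tcp_rot': array([ 1.97418456,  0.45052298, -1.97459717]), 'ft_force': array([ 0.02792138,  0.91567592, -0.09995753]), 'ft_torque': array([0.01240407, 0.02987355, 0.05581867]), 'opening': 0.08548882785267853}
```

View pics/side0.png

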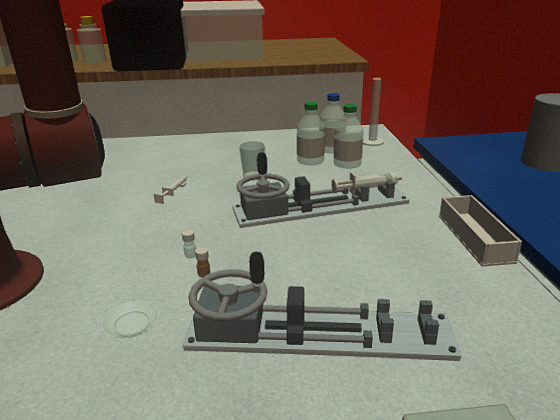

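View pics/top0.png

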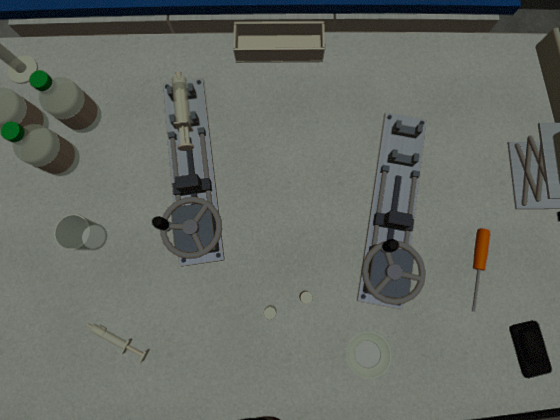

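The syringe is in the far press: wheel hub near top-view (190,227), knob near (160,223), pusher (192,184), plunger plate near (186,148). I'll enlarge that area to measure it.

```bash
cat > h.py <<'E'
import cv2,numpy as np
from scipy.spatial.transform import Rotation as R
def ray(s,uv):
    K=s["camera_matrix"]; x=(uv[0]-K[0,2])/K[0,0]; y=(uv[1]-K[1,2])/K[1,1]
    p=cv2.undistortPoints(np.array([[uv]],float),K,np.array([s["k1"],0,0,0,0]))[0,0]
    T=s["cam_to_world"]; return T[:3,3],T[:3,:3]@np.array([p[0],-p[1],-1])
def at(s,uv,z):
    o,d=ray(s,uv); return o+d*(z-o[2])/d[2]
def proj(s,P):
    T=s["cam_to_world"]; c=T[:3,:3].T@(np.asarray(P,float)-T[:3,3])
    q=np.array([[c[0],-c[1],-c[2]]]); return cv2.projectPoints(q,np.zeros(3),np.zeros(3),s["camera_matrix"],np.array([s["k1"],0,0,0,0]))[0][0,0]
E
python3 - <<'E'
import pickle,cv2
d=pickle.load(open("s0.pkl","rb"))
def crop(n,x,y,w,h,k):
    c=d[n]["color"][y:y+h,x:x+w]; c=cv2.convertScaleAbs(c,alpha=1.6,beta=10)
    c=cv2.resize(c,None,fx=k,fy=k,interpolation=cv2.INTER_CUBIC)
    for i in range(0,w,10): cv2.putText(c,str(x+i),(i*k,8),0,.3,(0,255,255)); cv2.line(c,(i*k,0),(i*k,h*k),(0,120,120),1)
    for i in range(0,h,10): cv2.putText(c,str(y+i),(0,i*k+4),0,.3,(0,255,0)); cv2.line(c,(0,i*k),(w*k,i*k),(0,120,0),1)
    cv2.imwrite(f"pics/{n}0z.png",c)
crop("top",140,65,100,210,2+0) if 0 else crop("top",140,130,100,140,4)
crop("side",225,140,190,90,4)
E
```

```text
(no output)
```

View pics/top0z.png

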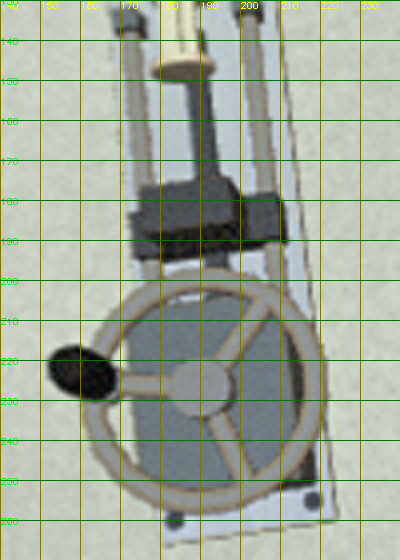

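View pics/side0z.png

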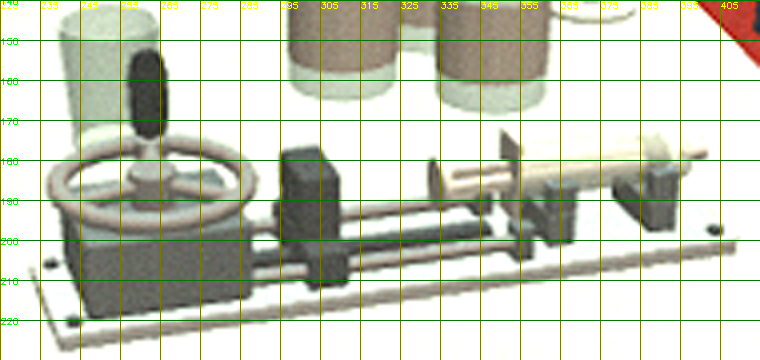

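```bash
python3 - <<'E'
import pickle,cv2,numpy as np
from h import *
from scipy.optimize import least_squares
d=pickle.load(open("s0.pkl","rb")); T,S=d["top"],d["side"]
def tri(a,b):
    f=lambda P:np.r_[proj(T,P)-a,proj(S,P)-b]; q=least_squares(f,at(T,a,.1)); return q.x,np.abs(q.fun).max()
print("hub .08",at(T,(190.5,227.3),.08),at(S,(263,184),.08))
print("hub tri",tri((190.3,227.2),(263,184.0)))
print("knob tri",tri((160.8,223.2),(262,163.3)))
print("rim dia",np.linalg.norm(at(T,(160.1,228),.075)-at(T,(221.8,228),.075)))
# pusher top front edge z=.076 and plate
print("pusher top front corners", at(T,(176,177.5),.076),at(T,(198,174.5),.076), at(S,(304,177),.076))
print("plate", at(T,(185.5,147),.05), at(T,(186,150),.067),at(S,(333.5,185),.05))
for c in [(181.8,266.8),(224.5,259.5),(165,81),(204,78)]: print(c,at(T,c,.01))
for c in [(240.5,226),(409,200)]: print(c,at(S,c,.01))
E
```

```text
hub .08 [0.53588821 0.18950068 0.08      ] [0.53716846 0.18138362 0.08      ]
hub tri (array([0.53716637, 0.19103825, 0.07544498]), np.float64(0.28735660319262024))
knob tri (array([0.54025087, 0.23833855, 0.10638819]), np.float64(0.13955157987243183))
rim dia 0.11896617343607027
pusher top front corners [0.63495726 0.22329056 0.076     ] [0.64082855 0.18007822 0.076     ] [0.63518707 0.21386634 0.076     ]
plate [0.70697701 0.21445768 0.05      ] [0.69453682 0.20853935 0.067     ] [0.70592723 0.21479411 0.05      ]
(181.8, 266.8) [0.46345885 0.22151555 0.01      ]
(224.5, 259.5) [0.47841593 0.13387482 0.01      ]
(165, 81) [0.87865168 0.2796586  0.01      ]
(204, 78) [0.88492179 0.19116976 0.01      ]
(240.5, 226) [0.480546   0.12264957 0.01      ]
(409, 200) [0.8843647  0.18790356 0.01      ]
```

```bash
python3 - <<'E'
import pickle,cv2
d=pickle.load(open("s0.pkl","rb"))
x,y,w,h,k=150,65,75,100,6
c=d["top"]["color"][y:y+h,x:x+w]; c=cv2.convertScaleAbs(c,alpha=1.6,beta=10)
c=cv2.resize(c,None,fx=k,fy=k,interpolation=cv2.INTER_CUBIC)
for i in range(0,w,10): cv2.putText(c,str(x+i),(i*k,8),0,.3,(0,0,255)); cv2.line(c,(i*k,0),(i*k,h*k),(0,120,120),1)
for i in range(0,h,10): cv2.putText(c,str(y+i),(0,i*k+4),0,.3,(0,0,255)); cv2.line(c,(0,i*k),(w*k,i*k),(0,120,0),1)
cv2.imwrite("pics/top0y.png",c)
E
```

```text
(no output)
```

View pics/top0y.png

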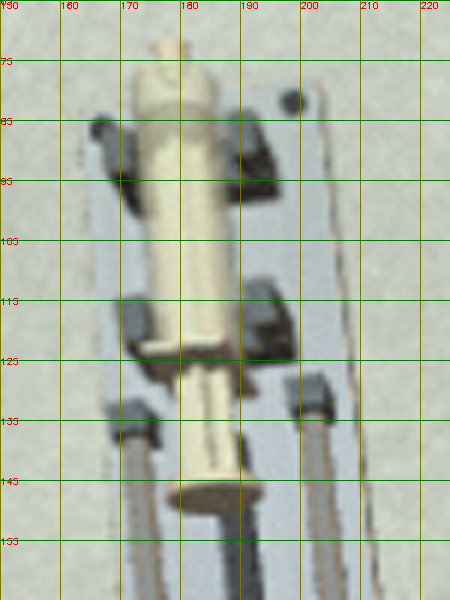

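Base fit gives 8.0° yaw, length 411 mm. The hub is at about (0.537, 0.189), the knob at (0.540, 0.238) with a 49 mm radius as expected, and the gap is about 67 mm. Next I'll check the tool axes and the obstacles near the knob.

```bash
python3 - <<'E'
import pickle,cv2,numpy as np
from h import *
from bench import readout,r
d=pickle.load(open("s0.pkl","rb")); T,S=d["top"],d["side"]
o=readout.observe(); M=R.from_rotvec(o["tcp_rot"]).as_matrix(); print(M.round(4),o["eef_pos"],r.grip_depth)
print("glass base/rim",at(T,(93,237),0),at(T,(70,232),.1),at(S,(252,176),.0))
D=np.array([.540,.238,.20])-o["eef_pos"]; print(D, M.T@D/.025)
E
```

```text
[[-6.000e-04  4.321e-01 -9.018e-01]
 [ 1.800e-03 -9.018e-01 -4.321e-01]
 [-1.000e+00 -1.900e-03 -2.000e-04]] [ 0.26986597 -0.56309418  0.23016632] 0.0187
glass base/rim [0.52589724 0.41755324 0.        ] [0.52452069 0.41137012 0.1       ] [0.52351807 0.41058771 0.        ]
[ 0.27013403  0.80109418 -0.03016632] [  1.25791876 -24.22630451 -23.5906479 ]
```

Request:
step_arm(rows=[[[1.2,-24.2,-23.6],[0,0,0],1],[[1.2,-24.2,-23.6],[0,0,0],1],[[1.2,-24.2,-23.6],[0,0,0],1],[[1.2,-24.2,-23.6],[0,0,0],1],[[1.2,-24.2,-23.6],[0,0,0],1],[[1.2,-24.2,-23.6],[0,0,0],1],[[1.2,-24.2,-23.6],[0,0,0],1],[[1.2,-24.2,-23.6],[0,0,0],1],[[1.2,-24.2,-23.6],[0,0,0],1],[[1.2,-24.2,-23.6],[0,0,0],1]])

```text
clock: 1.1
eef_pos: [0.4301, -0.0882, 0.2133]
tcp_rot: [1.974, 0.448, -1.973]
ft_force: [1.2, 0.5, -0.7]
opening: 0.0852
```

```bash
cat > w.py <<'E'
import sys,numpy as np
from h import *
from bench import readout
o=readout.observe(); M=R.from_rotvec(o["tcp_rot"]).as_matrix()
print(o["clock"],o["eef_pos"].round(4),o["ft_force"].round(1),o["opening"].round(4),o["q"].round(2))
t=np.array(eval(sys.argv[1])); print((M.T@(t-o["eef_pos"])/.025).round(2))
E
python3 w.py .540,.238,.2
```

```text
Traceback (most recent call last):
  File "w.py", line 5, in <module>
    print(o["clock"],o["eef_pos"].round(4),o["ft_force"].round(1),o["opening"].round(4),o["q"].round(2))
                                                                  ^^^^^^^^^^^^^^^^^^
AttributeError: 'float' object has no attribute 'round'
```

```bash
sed -i 's/o\["opening"\].round(4)/round(o["opening"],4)/' w.py; python3 w.py .540,.238,.2
```

```text
1.1 [ 0.4301 -0.0882  0.2133] [ 1.2  0.5 -0.7] 0.0852 [-0.37 -0.41  2.05  0.    1.5   0.75]
[ 0.53 -9.87 -9.6 ]
```

Request:
step_arm(rows=[[[0.5,-9.8,-9.6],[0,0,0],1],[[0.5,-9.8,-9.6],[0,0,0],1],[[0.5,-9.8,-9.6],[0,0,0],1],[[0.5,-9.8,-9.6],[0,0,0],1],[[0.5,-9.8,-9.6],[0,0,0],1],[[0.5,-9.8,-9.6],[0,0,0],1],[[0.5,-9.8,-9.6],[0,0,0],1],[[0.5,-9.8,-9.6],[0,0,0],1],[[0.5,-9.8,-9.6],[0,0,0],1],[[0.5,-9.8,-9.6],[0,0,0],1]])

```text
clock: 2.1
eef_pos: [0.5403, 0.2335, 0.2007]
tcp_rot: [1.973, 0.447, -1.975]
ft_force: [0.3, 0.0, 0.1]
opening: 0.0849
```

```bash
python3 w.py .540,.238,.095; python3 - <<'E'
from bench import vision
import cv2,pickle,numpy as np
a=vision.snapshot("side");b=vision.snapshot("top");pickle.dump({"side":a,"top":b},open("s1.pkl","wb"))
c=lambda i,x,y:cv2.resize(i[y:y+200,x:x+190],None,fx=2.1,fy=2.1,interpolation=2)
cv2.imwrite("pics/s1.png",cv2.convertScaleAbs(np.hstack([c(a["color"],180,60),c(b["color"],90,110)]),alpha=1.5))
E
```

```text
2.1 [0.5403 0.2335 0.2007] [0.3 0.  0.1] 0.0849 [ 0.28 -0.01  1.73 -0.    1.42  1.41]
[ 4.23 -0.17 -0.07]
```

View pics/s1.png

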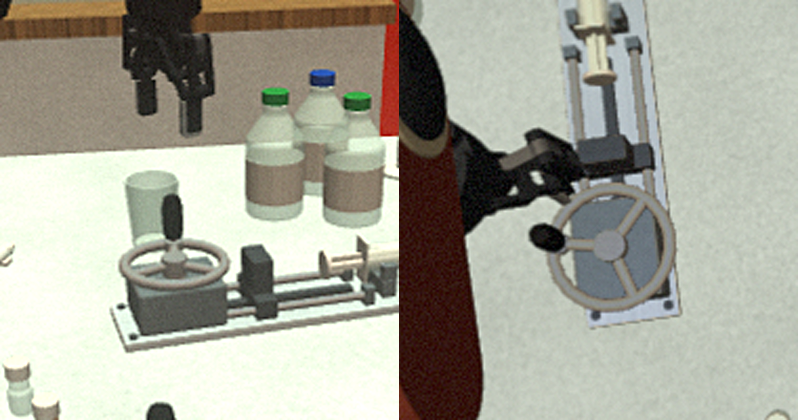

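The gripper is over the knob with its jaws either side of it, and the top view still shows the hub, pusher and plate. I'll descend and close.

Request:
step_arm(rows=[[[1,-0.2,-0.1],[0,0,0],1],[[2,-0.2,-0.1],[0,0,0],1],[[3,-0.2,-0.1],[0,0,0],1],[[4.2,-0.2,-0.1],[0,0,0],1],[[4.2,-0.2,-0.1],[0,0,0],1],[[4.2,-0.2,-0.1],[0,0,0],1],[[4.2,-0.2,-0.1],[0,0,0],1]])

```text
clock: 2.9
eef_pos: [0.5422, 0.2399, 0.0984]
tcp_rot: [1.978, 0.448, -1.971]
ft_force: [0.1, -0.6, 0.6]
opening: 0.0851
```

Request:
step_arm(rows=[[[0,0,0],[0,0,0],-1],[[0,0,0],[0,0,0],-1],[[0,0,0],[0,0,0],-1],[[0,0,0],[0,0,0],-1],[[0,0,0],[0,0,0],-1],[[0,0,0],[0,0,0],-1],[[0,0,0],[0,0,0],-1],[[0,0,0],[0,0,0],-1]], squeeze=60)

```text
clock: 3.7
eef_pos: [0.5419, 0.2387, 0.0971]
tcp_rot: [1.974, 0.445, -1.971]
ft_force: [1.3, -5.2, 3.3]
opening: 0.0209
```

```bash
python3 w.py .540,.238,.095; python3 - <<'E'
from bench import vision
import cv2,pickle,numpy as np
a=vision.snapshot("side");b=vision.snapshot("top");pickle.dump({"side":a,"top":b},open("s2.pkl","wb"))
c=lambda i,x,y:cv2.resize(i[y:y+200,x:x+190],None,fx=2.1,fy=2.1,interpolation=2)
cv2.imwrite("pics/s2.png",cv2.convertScaleAbs(np.hstack([c(a["color"],180,60),c(b["color"],90,110)]),alpha=1.5))
E
```

```text
3.7 [0.5419 0.2387 0.0971] [ 1.3 -5.2  3.3] 0.0209 [ 0.29  0.09  1.8  -0.    1.24  1.42]
[ 0.08 -0.01  0.08]
```

View pics/s2.png

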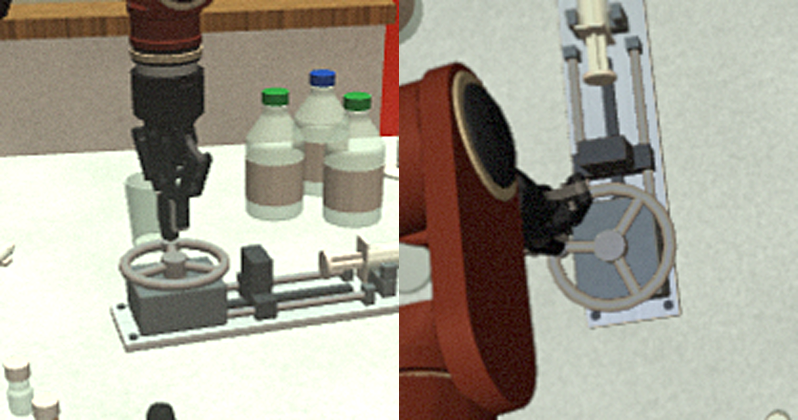

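Grip is confirmed: opening is 21 mm, and the TCP sits 48–49 mm from the hub. Next I'll compute the clockwise arc offsets.

```bash
cat > arc.py <<'E'
# arc.py a0deg step n : offsets in tool units for clockwise arc from angle a0; also diagnostics
import sys,numpy as np
from h import *
from bench import readout
C=np.array([.5377,.1909]); o=readout.observe(); M=R.from_rotvec(o["tcp_rot"]).as_matrix()
p=o["eef_pos"]; v=p[:2]-C; a=np.arctan2(v[1],v[0]); er=v/np.linalg.norm(v); et=np.array([er[1],-er[0]])
f=o["ft_force"][:2]
print("t %.1f rad %.4f ang %.1f z %.4f Frad %.1f Ftan(cw) %.1f Fz %.1f open %.4f q5 %.2f"%(o["clock"],np.linalg.norm(v),np.degrees(a),p[2],f@er,f@et,o["ft_force"][2],o["opening"],o["q"][5]))
a0=float(sys.argv[1]); st=float(sys.argv[2]); n=int(sys.argv[3]); rr=.048
c=lambda d:rr*np.array([np.cos(np.radians(d)),np.sin(np.radians(d)),0])
for i in range(1,n+1):
    u=M.T@np.r_[c(a0-st*i)-c(a0)]/.025; print(a0-st*i,u.round(2))
E
python3 arc.py 85 6 10
```

```text
t 3.8 rad 0.0479 ang 85.1 z 0.0971 Frad -5.0 Ftan(cw) 1.5 Fz 3.3 open 0.0213 q5 1.42
79.0 [ 0.    0.11 -0.17]
73.0 [ 0.    0.24 -0.32]
67.0 [ 0.    0.38 -0.46]
61.0 [ 0.    0.54 -0.59]
55.0 [ 0.    0.71 -0.7 ]
49.0 [ 0.    0.89 -0.78]
43.0 [ 0.    1.08 -0.85]
37.0 [ 0.    1.27 -0.9 ]
31.0 [ 0.01  1.47 -0.93]
25.0 [ 0.01  1.67 -0.94]
```

Request:
step_arm(rows=[[[0,0.11,-0.17],[0,0,0],-1],[[0,0.24,-0.32],[0,0,0],-1],[[0,0.38,-0.46],[0,0,0],-1],[[0,0.54,-0.59],[0,0,0],-1],[[0,0.71,-0.7],[0,0,0],-1]])

```text
clock: 4.3
eef_pos: [0.5647, 0.233, 0.0971]
tcp_rot: [1.976, 0.452, -1.973]
ft_force: [-2.6, 6.0, 3.8]
opening: 0.0211
```

```bash
python3 arc.py 55 6 10
```

```text
t 4.3 rad 0.0500 ang 57.4 z 0.0971 Frad 3.7 Ftan(cw) -5.4 Fz 3.8 open 0.0211 q5 1.39
49.0 [-0.    0.18 -0.09]
43.0 [-0.    0.37 -0.16]
37.0 [-0.    0.56 -0.21]
31.0 [-0.    0.76 -0.24]
25.0 [-0.    0.96 -0.25]
19.0 [-0.    1.16 -0.23]
13.0 [-0.    1.36 -0.2 ]
7.0 [-0.    1.55 -0.15]
1.0 [-0.    1.74 -0.07]
-5.0 [-0.    1.92  0.02]
```

Forces are low, about 5 N tangential as expected, so I'll continue.

Request:
step_arm(rows=[[[0,0.18,-0.09],[0,0,0],-1],[[0,0.37,-0.16],[0,0,0],-1],[[0,0.56,-0.21],[0,0,0],-1],[[0,0.76,-0.24],[0,0,0],-1],[[0,0.96,-0.25],[0,0,0],-1],[[0,1.16,-0.23],[0,0,0],-1],[[0,1.36,-0.2],[0,0,0],-1],[[0,1.55,-0.15],[0,0,0],-1],[[0,1.74,-0.07],[0,0,0],-1],[[0,1.92,0.02],[0,0,0],-1]])

```text
clock: 5.3
eef_pos: [0.5902, 0.1888, 0.0974]
tcp_rot: [1.989, 0.448, -1.958]
ft_force: [17.1, 4.1, -8.1]
opening: 0.0213
```

```bash
python3 arc.py -5 6 10;python3 - <<'E'
from bench import vision
import cv2,pickle,numpy as np
a=vision.snapshot("side");b=vision.snapshot("top");pickle.dump({"side":a,"top":b},open("s3.pkl","wb"))
c=lambda i,x,y:cv2.resize(i[y:y+200,x:x+190],None,fx=2.1,fy=2.1,interpolation=2)
cv2.imwrite("pics/s3.png",cv2.convertScaleAbs(np.hstack([c(a["color"],220,60),c(b["color"],90,110)]),alpha=1.5))
E
```

```text
t 5.3 rad 0.0525 ang -2.2 z 0.0974 Frad 17.0 Ftan(cw) -4.8 Fz -8.1 open 0.0213 q5 1.31
-11.0 [-0.    0.17  0.11]
-17.0 [-0.    0.32  0.24]
-23.0 [-0.    0.46  0.38]
-29.0 [-0.01  0.59  0.54]
-35.0 [-0.01  0.7   0.71]
-41.0 [-0.01  0.78  0.89]
-47.0 [-0.01  0.85  1.08]
-53.0 [-0.02  0.9   1.27]
-59.0 [-0.02  0.93  1.47]
-65.0 [-0.02  0.94  1.67]
```

View pics/s3.png

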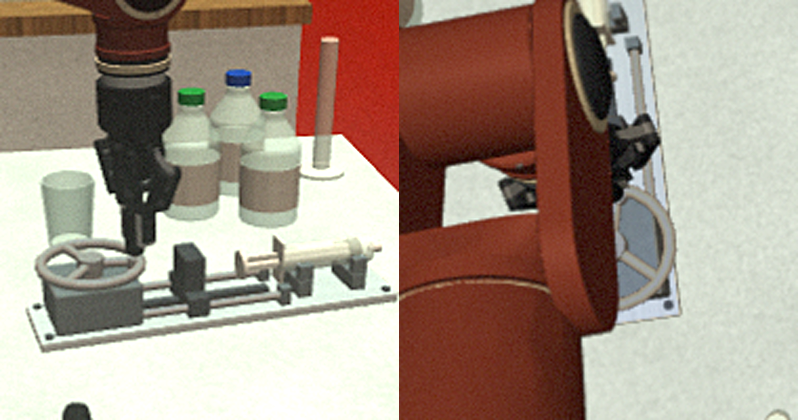

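Radial force is 17 N, so the real path centre lies about 4 mm further along +x. The circle fit through the three measured points gives (0.542, 0.191). I'll re-centre and continue.

```bash
cat > arc.py <<'E'
# arc.py cx cy cmdx cmdy a0 step n
import sys,numpy as np
from h import *
from bench import readout
g=list(map(float,sys.argv[1:])); C=np.array(g[:2]); cmd=np.array(g[2:4]); a0,st,n=g[4],g[5],int(g[6])
o=readout.observe(); M=R.from_rotvec([1.975,.449,-1.974]).as_matrix()
p=o["eef_pos"]; v=p[:2]-C; a=np.arctan2(v[1],v[0]); er=v/np.linalg.norm(v); et=np.array([er[1],-er[0]])
f=o["ft_force"][:2]
print("t %.1f rad %.4f ang %.1f z %.4f Frad %.1f Ftan(cw) %.1f Fz %.1f open %.4f q5 %.2f"%(o["clock"],np.linalg.norm(v),np.degrees(a),p[2],f@er,f@et,o["ft_force"][2],o["opening"],o["q"][5]),p.round(4),R.from_rotvec(o["tcp_rot"]).as_matrix()[:,0].round(3))
for i in range(1,n+1):
    t=np.radians(a0-st*i); P=C+.048*np.array([np.cos(t),np.sin(t)])
    u=M.T@np.r_[P-cmd,0]/.025; print(a0-st*i,u.round(2),P.round(4))
E
python3 arc.py .542 .191 .5855 .1867 -3 6 10
python3 - <<'E'
import pickle,numpy as np
from h import *
d=pickle.load(open("s3.pkl","rb"))
# circle fit
E
```

```text
t 5.4 rad 0.0482 ang -3.8 z 0.0973 Frad 17.3 Ftan(cw) -3.2 Fz -8.1 open 0.0211 q5 1.31 [0.5901 0.1878 0.0973] [ 0.015  0.001 -1.   ]
-9.0 [-0.    0.18 -0.09] [0.5894 0.1835]
-15.0 [-0.    0.34  0.04] [0.5884 0.1786]
-21.0 [-0.    0.49  0.18] [0.5868 0.1738]
-27.0 [-0.    0.62  0.33] [0.5848 0.1692]
-33.0 [-0.    0.73  0.49] [0.5823 0.1649]
-39.0 [-0.    0.83  0.67] [0.5793 0.1608]
-45.0 [-0.    0.9   0.86] [0.5759 0.1571]
-51.0 [-0.    0.96  1.05] [0.5722 0.1537]
-57.0 [-0.    1.    1.25] [0.5681 0.1507]
-63.0 [-0.    1.01  1.45] [0.5638 0.1482]
```

Request:
step_arm(rows=[[[0,0.18,-0.09],[0,0,0],-1],[[0,0.34,0.04],[0,0,0],-1],[[0,0.49,0.18],[0,0,0],-1],[[0,0.62,0.33],[0,0,0],-1],[[0,0.73,0.49],[0,0,0],-1],[[0,0.83,0.67],[0,0,0],-1],[[0,0.9,0.86],[0,0,0],-1]])

```text
clock: 6.1
eef_pos: [0.5774, 0.1579, 0.0972]
tcp_rot: [1.98, 0.446, -1.966]
ft_force: [6.7, 0.8, 0.1]
opening: 0.0213
```

```bash
python3 arc.py .542 .191 .5759 .1571 -45 6 10
```

```text
t 6.1 rad 0.0485 ang -43.1 z 0.0972 Frad 4.4 Ftan(cw) -5.2 Fz 0.1 open 0.0213 q5 1.27 [0.5774 0.1579 0.0972] [ 0.007 -0.    -1.   ]
-51.0 [-0.    0.06  0.19] [0.5722 0.1537]
-57.0 [-0.    0.1   0.39] [0.5681 0.1507]
-63.0 [-0.    0.11  0.59] [0.5638 0.1482]
-69.0 [-0.    0.11  0.79] [0.5592 0.1462]
-75.0 [-0.    0.08  0.99] [0.5544 0.1446]
-81.0 [-0.    0.03  1.19] [0.5495 0.1436]
-87.0 [-0.   -0.04  1.37] [0.5445 0.1431]
-93.0 [-0.   -0.12  1.56] [0.5395 0.1431]
-99.0 [-0.   -0.23  1.73] [0.5345 0.1436]
-105.0 [-0.   -0.35  1.89] [0.5296 0.1446]
```

Forces are fine.

Request:
step_arm(rows=[[[0,0.06,0.19],[0,0,0],-1],[[0,0.1,0.39],[0,0,0],-1],[[0,0.11,0.59],[0,0,0],-1],[[0,0.11,0.79],[0,0,0],-1],[[0,0.08,0.99],[0,0,0],-1],[[0,0.03,1.19],[0,0,0],-1],[[0,-0.04,1.37],[0,0,0],-1],[[0,-0.12,1.56],[0,0,0],-1],[[0,-0.23,1.73],[0,0,0],-1],[[0,-0.35,1.89],[0,0,0],-1]])

```text
clock: 7.1
eef_pos: [0.5301, 0.1442, 0.0971]
tcp_rot: [1.976, 0.444, -1.968]
ft_force: [3.1, -4.0, 1.9]
opening: 0.021
```

```bash
python3 arc.py .542 .191 .5296 .1446 -105 6 10
```

```text
t 7.1 rad 0.0483 ang -104.2 z 0.0971 Frad 3.1 Ftan(cw) -4.0 Fz 1.9 open 0.0210 q5 1.26 [0.5301 0.1442 0.0971] [ 0.004 -0.003 -1.   ]
-111.0 [ 0.   -0.14  0.15] [0.5248 0.1462]
-117.0 [ 0.   -0.29  0.28] [0.5202 0.1482]
-123.0 [ 0.   -0.46  0.39] [0.5159 0.1507]
-129.0 [ 0.   -0.64  0.49] [0.5118 0.1537]
-135.0 [ 0.   -0.82  0.56] [0.5081 0.1571]
-141.0 [ 0.   -1.01  0.62] [0.5047 0.1608]
-147.0 [ 0.   -1.21  0.66] [0.5017 0.1649]
-153.0 [ 0.   -1.41  0.67] [0.4992 0.1692]
-159.0 [ 0.   -1.61  0.67] [0.4972 0.1738]
-165.0 [ 0.   -1.81  0.64] [0.4956 0.1786]
```

Request:
step_arm(rows=[[[0,-0.14,0.15],[0,0,0],-1],[[0,-0.29,0.28],[0,0,0],-1],[[0,-0.46,0.39],[0,0,0],-1],[[0,-0.64,0.49],[0,0,0],-1],[[0,-0.82,0.56],[0,0,0],-1],[[0,-1.01,0.62],[0,0,0],-1],[[0,-1.21,0.66],[0,0,0],-1],[[0,-1.41,0.67],[0,0,0],-1]])

```text
clock: 7.9
eef_pos: [0.4989, 0.17, 0.097]
tcp_rot: [1.975, 0.446, -1.971]
ft_force: [2.2, -4.1, 5.1]
opening: 0.0212
```

```bash
python3 arc.py .542 .191 .4992 .1692 -153 6 8;python3 - <<'E'
from bench import vision
import cv2,pickle,numpy as np
a=vision.snapshot("side");b=vision.snapshot("top");pickle.dump({"side":a,"top":b},open("s4.pkl","wb"))
c=lambda i,x,y:cv2.resize(i[y:y+200,x:x+190],None,fx=2.1,fy=2.1,interpolation=2)
cv2.imwrite("pics/s4.png",cv2.convertScaleAbs(np.hstack([c(a["color"],220,60),c(b["color"],90,60)]),alpha=1.5))
E
```

```text
t 7.9 rad 0.0479 ang -154.1 z 0.0970 Frad -0.2 Ftan(cw) -4.7 Fz 5.1 open 0.0212 q5 1.31 [0.4989 0.17   0.097 ] [ 0.002 -0.001 -1.   ]
-159.0 [ 0.   -0.2  -0.01] [0.4972 0.1738]
-165.0 [ 0.   -0.4  -0.03] [0.4956 0.1786]
-171.0 [ 0.   -0.6  -0.08] [0.4946 0.1835]
-177.0 [ 0.   -0.78 -0.15] [0.4941 0.1885]
-183.0 [ 0.   -0.97 -0.23] [0.4941 0.1935]
-189.0 [ 0.   -1.14 -0.34] [0.4946 0.1985]
-195.0 [ 0.   -1.3  -0.46] [0.4956 0.2034]
-201.0 [ 0.   -1.44 -0.6 ] [0.4972 0.2082]
```

View pics/s4.png

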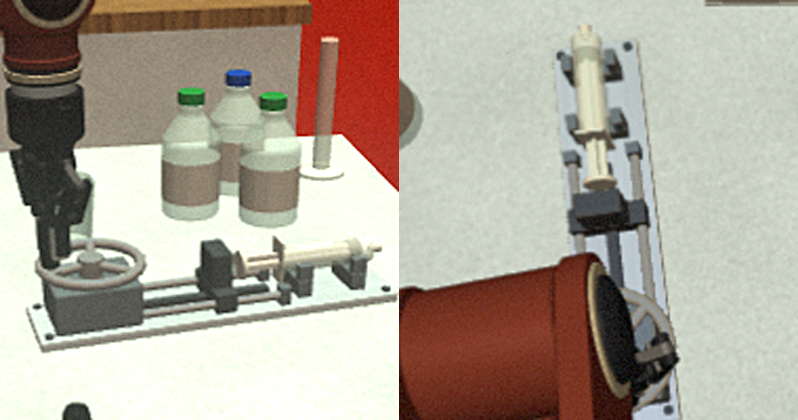

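The pusher is now close to the plate in both views. I'll measure the remaining gap.

```bash
cat > z.py <<'E'
import pickle,cv2,sys,numpy as np
f,n,x,y,w,h,k,out=sys.argv[1:]; x,y,w,h,k=map(int,(x,y,w,h,k))
c=pickle.load(open(f,"rb"))[n]["color"][y:y+h,x:x+w]; c=cv2.convertScaleAbs(c,alpha=2,beta=10)
c=cv2.resize(c,None,fx=k,fy=k,interpolation=cv2.INTER_CUBIC)
for i in range(0,w,5): cv2.putText(c,str(x+i),(i*k,8),0,.3,(0,0,255)); cv2.line(c,(i*k,0),(i*k,8 if i%10 else h*k),(0,120,120),1)
for i in range(0,h,5): cv2.putText(c,str(y+i),(0,i*k+4),0,.3,(0,0,255)); cv2.line(c,(0,i*k),(8 if i%10 else w*k,i*k),(0,120,0),1)
cv2.imwrite(out,c)
E
python3 z.py s4.pkl top 160 125 55 50 11 pics/t4.png; python3 z.py s4.pkl side 305 160 65 55 11 pics/u4.png
```

```text
(no output)
```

View pics/t4.png

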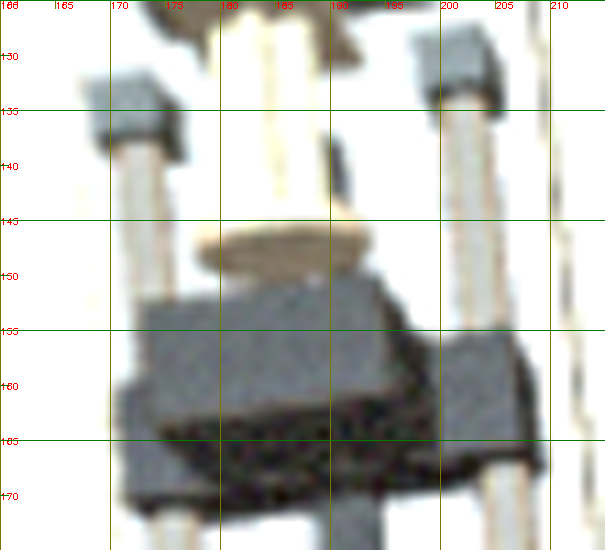

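View pics/u4.png

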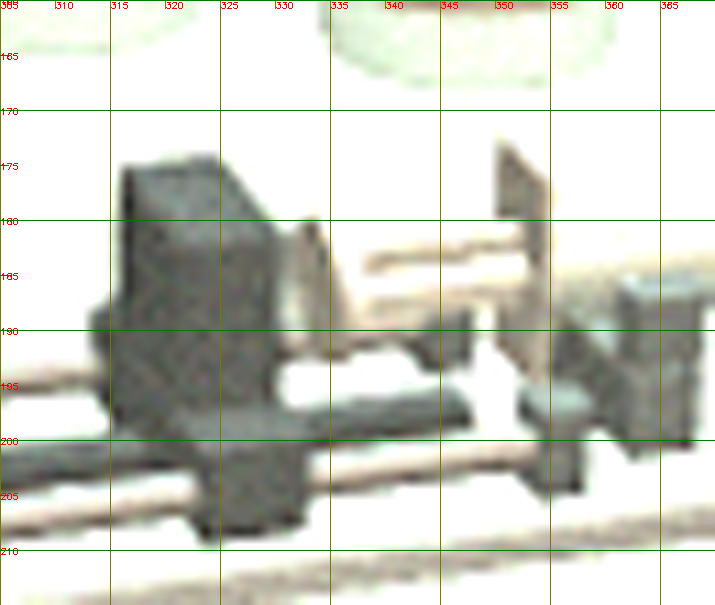

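```bash
python3 - <<'E'
import pickle
from h import *
d=pickle.load(open("s4.pkl","rb"));T,S=d["top"],d["side"]
u=np.array([np.cos(np.radians(8)),np.sin(np.radians(8))]);H=np.array([.5367,.190])
s=lambda P:(round(float((P[:2]-H)@u)*1e3,1),round(float((P[:2]-H)@[-u[1],u[0]])*1e3,1))
print("pusher front top",s(at(T,(172.5,152.3),.076)),s(at(T,(193.5,150),.076)),"side",s(at(S,(330,182),.076)))
print("pusher back top",s(at(T,(174.5,164),.076)),s(at(T,(196,161.2),.076)))
print("plate",[s(at(T,c,z)) for c,z in [((186,145.3),.067),((186,150.3),.033),((178,148.5),.05),((193.5,146.7),.05)]],"side top",s(at(S,(332.7,179.8),.067)))
d0=pickle.load(open("s0.pkl","rb"))["top"]
print("start front",s(at(d0,(176,177.5),.076)),s(at(d0,(198,174.7),.076)))
E
```

```text
pusher front top (154.6, 21.6) (153.2, -20.4) side (149.0, -33.8)
pusher back top (129.9, 19.8) (129.4, -23.1)
plate [(168.8, -4.5), (171.2, 3.9), (171.1, 16.3), (170.2, -16.0)] side top (166.0, -5.6)
start front (101.9, 19.3) (101.3, -24.3)
```

Pusher face is at 154 mm (moved 52 mm, against 51 mm from the wheel angle) and the plate at 170 mm. The remaining gap is about 16 mm, or 76° more. I'll wind most of it, then feel for contact.

Request:
step_arm(rows=[[[0,-0.2,-0.01],[0,0,0],-1],[[0,-0.4,-0.03],[0,0,0],-1],[[0,-0.6,-0.08],[0,0,0],-1],[[0,-0.78,-0.15],[0,0,0],-1],[[0,-0.97,-0.23],[0,0,0],-1],[[0,-1.14,-0.34],[0,0,0],-1],[[0,-1.3,-0.46],[0,0,0],-1],[[0,-1.44,-0.6],[0,0,0],-1]])

```text
clock: 8.8
eef_pos: [0.4978, 0.2089, 0.0971]
tcp_rot: [1.976, 0.446, -1.969]
ft_force: [5.4, -7.3, 3.9]
opening: 0.0209
```

```bash
python3 arc.py .542 .191 .4972 .2082 -201 4 10
```

```text
t 8.8 rad 0.0477 ang 158.0 z 0.0971 Frad -7.8 Ftan(cw) -4.7 Fz 3.9 open 0.0209 q5 1.39 [0.4978 0.2089 0.0971] [ 0.004 -0.002 -1.   ]
-205.0 [ 0.   -0.09 -0.1 ] [0.4985 0.2113]
-209.0 [ 0.   -0.17 -0.21] [0.5    0.2143]
-213.0 [ 0.   -0.24 -0.32] [0.5017 0.2171]
-217.0 [ 0.   -0.31 -0.44] [0.5037 0.2199]
-221.0 [ 0.   -0.37 -0.56] [0.5058 0.2225]
-225.0 [ 0.   -0.42 -0.68] [0.5081 0.2249]
-229.0 [ 0.   -0.46 -0.81] [0.5105 0.2272]
-233.0 [ 0.   -0.49 -0.94] [0.5131 0.2293]
-237.0 [ 0.   -0.51 -1.07] [0.5159 0.2313]
-241.0 [ 0.   -0.52 -1.2 ] [0.5187 0.233 ]
```

Request:
step_arm(rows=[[[0,-0.09,-0.1],[0,0,0],-1],[[0,-0.17,-0.21],[0,0,0],-1],[[0,-0.24,-0.32],[0,0,0],-1],[[0,-0.31,-0.44],[0,0,0],-1],[[0,-0.37,-0.56],[0,0,0],-1]])

```text
clock: 9.3
eef_pos: [0.5063, 0.2225, 0.0971]
tcp_rot: [1.974, 0.444, -1.969]
ft_force: [3.3, -8.2, 6.1]
opening: 0.0213
```

```bash
python3 arc.py .542 .191 .5058 .2225 -221 3 8; python3 - <<'E'
from bench import vision
import pickle
pickle.dump({"side":vision.snapshot("side"),"top":vision.snapshot("top")},open("s5.pkl","wb"))
E
python3 z.py s5.pkl top 160 115 55 50 11 pics/t5.png; python3 z.py s5.pkl side 305 160 65 55 11 pics/u5.png
```

```text
t 9.3 rad 0.0476 ang 138.6 z 0.0971 Frad -7.9 Ftan(cw) -3.9 Fz 6.1 open 0.0213 q5 1.41 [0.5063 0.2225 0.0971] [ 0.003 -0.003 -1.   ]
-224.0 [ 0.   -0.04 -0.09] [0.5075 0.2243]
-227.0 [ 0.   -0.07 -0.19] [0.5093 0.2261]
-230.0 [ 0.   -0.1  -0.28] [0.5111 0.2278]
-233.0 [ 0.   -0.12 -0.38] [0.5131 0.2293]
-236.0 [ 0.   -0.14 -0.48] [0.5152 0.2308]
-239.0 [ 0.   -0.15 -0.58] [0.5173 0.2321]
-242.0 [ 0.   -0.16 -0.68] [0.5195 0.2334]
-245.0 [ 0.   -0.16 -0.78] [0.5217 0.2345]
```

View pics/t5.png

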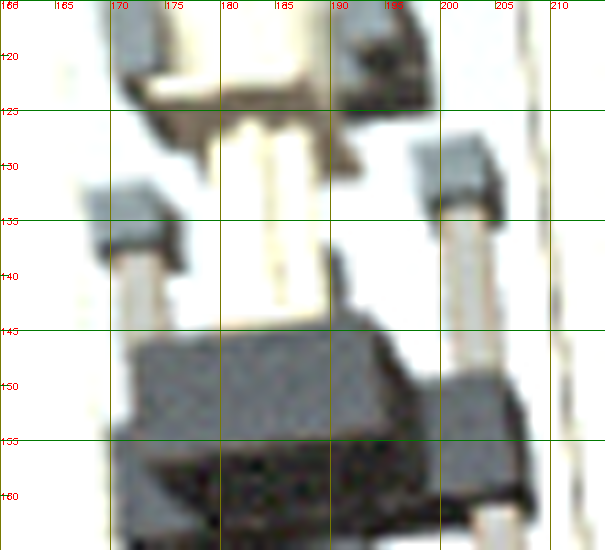

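View pics/u5.png

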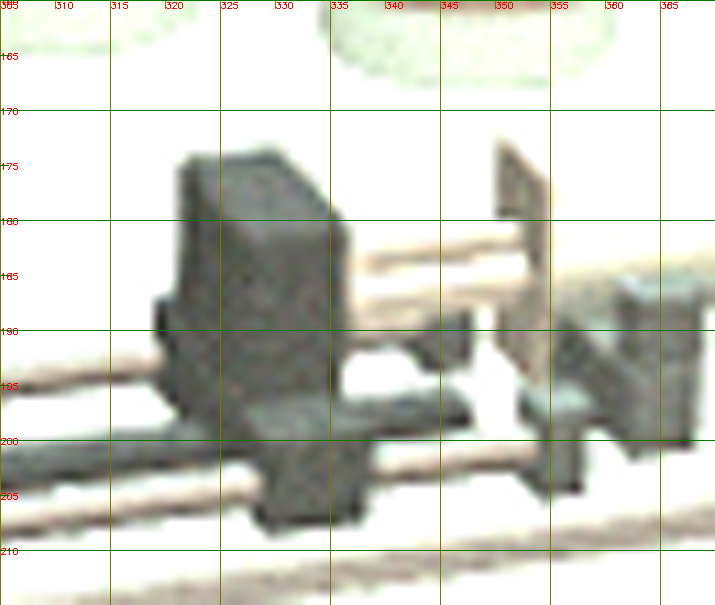

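The side view now shows the pusher covering the plate (front edge about x=336), and force is still the free 4 N, so 2–3 mm should remain. I'll advance in small steps, watching the tangential force.

Request:
step_arm(rows=[[[0,-0.04,-0.09],[0,0,0],-1],[[0,-0.07,-0.19],[0,0,0],-1],[[0,-0.1,-0.28],[0,0,0],-1],[[0,-0.1,-0.28],[0,0,0],-1]])

```text
clock: 9.8
eef_pos: [0.5097, 0.2261, 0.0969]
tcp_rot: [1.967, 0.441, -1.975]
ft_force: [-3.0, -15.0, 11.8]
opening: 0.0213
```

```bash
python3 arc.py .542 .191 .5111 .2278 -230 3 6
```

```text
t 9.8 rad 0.0477 ang 132.6 z 0.0969 Frad -8.9 Ftan(cw) -12.4 Fz 11.8 open 0.0213 q5 1.41 [0.5097 0.2261 0.0969] [-0.002 -0.008 -1.   ]
-233.0 [ 0.   -0.02 -0.1 ] [0.5131 0.2293]
-236.0 [ 0.   -0.04 -0.2 ] [0.5152 0.2308]
-239.0 [ 0.   -0.05 -0.3 ] [0.5173 0.2321]
-242.0 [ 0.   -0.06 -0.4 ] [0.5195 0.2334]
-245.0 [ 0.   -0.06 -0.5 ] [0.5217 0.2345]
-248.0 [ 0.   -0.06 -0.6 ] [0.524  0.2355]
```

Tangential force jumped from 4 to 12.4 N while the tool lagged its command, so the pusher is in contact. I'll make one small extra step to confirm it levels off near 13 N.

Request:
step_arm(rows=[[[0,-0.02,-0.1],[0,0,0],-1],[[0,-0.04,-0.2],[0,0,0],-1],[[0,-0.04,-0.2],[0,0,0],-1]])

```text
clock: 10.1
eef_pos: [0.5134, 0.2291, 0.0969]
tcp_rot: [1.966, 0.441, -1.976]
ft_force: [-5.3, -14.6, 13.4]
opening: 0.0208
```

```bash
python3 arc.py .542 .191 .5152 .2308 -236 3 1; python3 - <<'E'
from bench import vision
import pickle
pickle.dump({"side":vision.snapshot("side"),"top":vision.snapshot("top")},open("s6.pkl","wb"))
E
python3 z.py s6.pkl top 160 115 55 50 11 pics/t6.png
```

```text
t 10.1 rad 0.0476 ang 126.8 z 0.0969 Frad -8.5 Ftan(cw) -13.0 Fz 13.4 open 0.0208 q5 1.42 [0.5134 0.2291 0.0969] [-0.003 -0.008 -1.   ]
-239.0 [ 0.   -0.01 -0.1 ] [0.5173 0.2321]
```

View pics/t6.png

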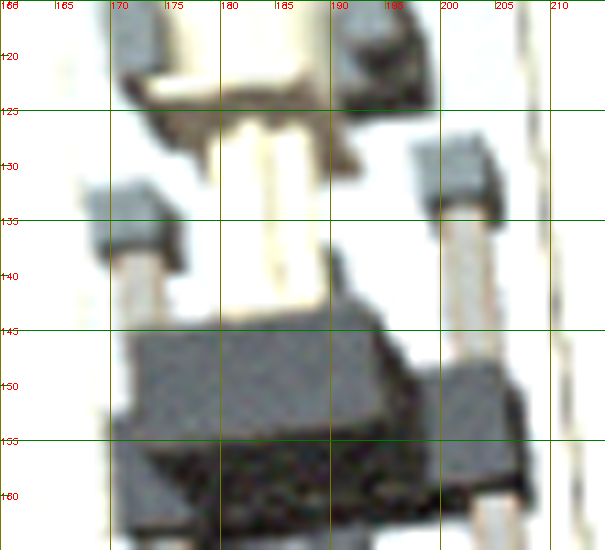

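The force levels off at 13.0 N and the views show contact, so the plunger has moved only about 1–2 mm. I'll ease the command back to the measured pose, open, and retreat straight up.

Request:
step_arm(rows=[[[0,0.03,0.09],[0,0,0],-1],[[0,0.03,0.09],[0,0,0],1],[[0,0.03,0.09],[0,0,0],1],[[0,0.03,0.09],[0,0,0],1],[[0,0.03,0.09],[0,0,0],1],[[0,0.03,0.09],[0,0,0],1],[[0,0.03,0.09],[0,0,0],1],[[0,0.03,0.09],[0,0,0],1]])

```text
clock: 11.0
eef_pos: [0.5123, 0.2306, 0.096]
tcp_rot: [1.974, 0.449, -1.974]
ft_force: [0.1, -0.4, -0.6]
opening: 0.0852
```

Request:
step_arm(rows=[[[-0.5,0,0],[0,0,0],1],[[-1.2,0,0],[0,0,0],1],[[-2.4,0,0],[0,0,0],1],[[-3.6,0,0],[0,0,0],1],[[-5,0,0],[0,0,0],1],[[-5,0,0],[0,0,0],1],[[-5,0,0],[0,0,0],1]])

```text
clock: 11.7
eef_pos: [0.5131, 0.2307, 0.2233]
tcp_rot: [1.977, 0.449, -1.97]
ft_force: [-0.1, 0.2, -1.0]
opening: 0.0855
```

```bash
python3 w.py .45,.19,.25; python3 - <<'E'
from bench import vision
import pickle
pickle.dump({"side":vision.snapshot("side"),"top":vision.snapshot("top")},open("s7.pkl","wb"))
E
python3 z.py s7.pkl top 150 115 70 60 9 pics/t7.png; python3 z.py s7.pkl side 230 100 160 120 5 pics/u7.png
```

```text
11.7 [0.5131 0.2307 0.2233] [-0.1  0.2 -1. ] 0.0855 [ 0.29 -0.09  1.77  0.    1.46  1.41]
[-1.08  0.38  2.98]
```

View pics/t7.png

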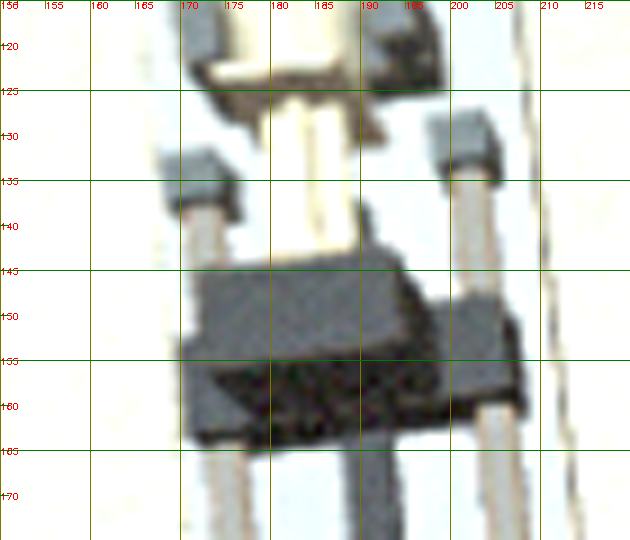

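View pics/u7.png

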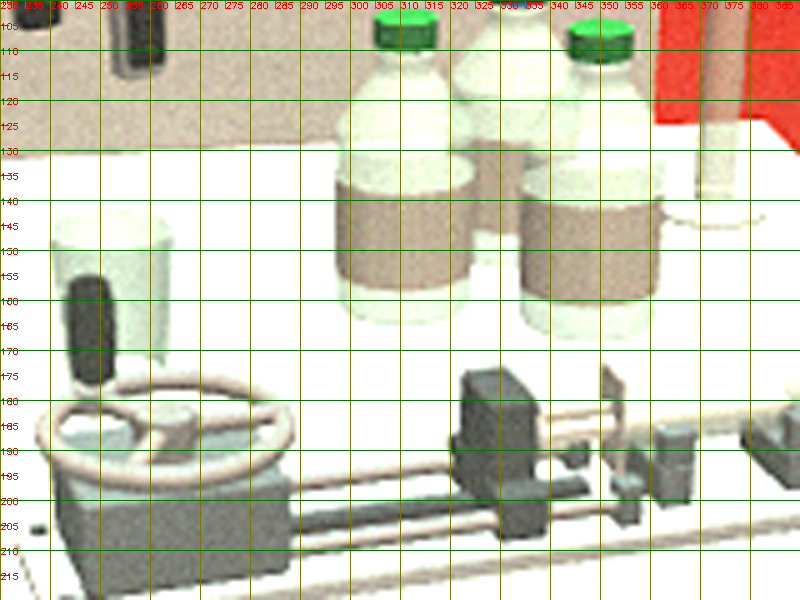

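```bash
python3 - <<'E'
import pickle
from h import *
T=pickle.load(open("s7.pkl","rb"))["top"]
u=np.array([np.cos(np.radians(8)),np.sin(np.radians(8))]);H=np.array([.5367,.190])
for c in [(172.3,144.8),(192.5,142.3)]: print(((at(T,c,.076)[:2]-H)@u)*1e3)
from bench import hand_in; print(hand_in())
E
```

```text
170.32273914547588
169.59570442378296
the job is handed in; nothing more can be done
None
```

I wound the far press, the one holding the syringe, about 320° clockwise by its knob until the pusher touched the plunger's thumb plate. Then I opened the gripper, lifted straight up about 125 mm, and handed the job in at about 12 s.

**Contact:** the tangential force on the knob rose from about 4 N to 12.4 N, then levelled at 13.0 N over one more small step, the level you gave for pressing on the plunger. I estimate the plunger went in 1–2 mm, against the 12 mm limit.

**Last checks:**
- **Pusher position:** the top view after release put the pusher face at about 170 mm from the wheel axis. The plate measured about 170 mm before contact, and the pusher did not visibly move when I let go.
- **Gripper:** it was open and clear of everything, with about zero force.

**Disagreements:**
- **Wheel centre:** the turning circle came out about 4 mm further along x than the images gave. This caused a 17 N sideways force early on, until I re-centred the path.
- **Side view:** before contact, single-view side-camera estimates put the pusher and plate 4–5 mm nearer the wheel than the top view did. The contact force matched the top view.
- **Hidden contact:** the pusher hides the plate's face in both views, so I inferred the final gap from force and position rather than seeing it.

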